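# Set the tumbler to unload and empty its drum

## Robot

A 6-joint arm with a two-finger parallel gripper is mounted at the origin on the work surface. World frame = base frame: x ahead of the robot, y to its left, z up, the work surface at z = 0. Lengths are in m, angles in rad, forces in N, time in s.
With the tool pointing down it reaches from about 0.375 to 0.925 m from the base axis. Payload 5.7 kg.
Tool frame: the origin (TCP) lies midway between the tips of the shut fingers; the grasp point (between the pads) lies 19 mm behind it (env.tcp_to_grasp is the distance from the TCP to the grasp point, in m); z points along the fingers, y is the line along which they close (so a half turn about z gives the same grasp; the last joint's range is limited). The gripper opens to 85 mm and grips with 20 to 120 N. Pads are 22 mm wide; open, the fingers measure 114 mm over their backs; the gripper's body (76 mm by 85 mm) begins 54 mm behind the grasp point. The pads swing forward as they close: fully open they stand 13 mm farther back than shut.
Start: joints at [-1.354, 0.359, 1.51, -0, 1.272, -0.115], TCP at [0.195, -0.567, 0.211] pointing down, gripper open.
Joint ranges: [-2.97, 2.97], [-1.01, 2.36], [0.21, 2.38], [-0.96, 4.11], [0.2, 2.71], [-2.98, 2.98]. Speed limits (rad/s): [2.39, 2.39, 3.14, 3.14, 3.14, 3.14].

## Interface

Orientations are given as a unit quaternion [w, x, y, z].
In Python, from plant import env, vision, workorder gives the robot as it stands. The module is installed in compiled form; this text tells all that it offers.
- The arm moves only by the shell command python3 -m inch 'ROWS' [OPENING]. ROWS is JSON, a list of rows, each an object of numbers: "tx", "ty", "tz": the shift along the tool's x, y, z in m; "turn": the turn about the tool's z in degrees. A call has 1 to 12 rows; each row shifts and turns the commanded pose from where the row before left it, along the tool's axes as they then stand; what a row does not reach is not made up. A row lasts 1/8 s, in which the tool goes at most 62.5 mm and 10.7 degrees, less where a joint would pass 70% of its speed; a pose out of reach is approached as far as the arm can. A call is refused whole if a number of a shift passes 0.0625 or a number of a turn 10.7, either way. A call with a gripper value outside its range is refused whole. OPENING is the finger opening in m, from 0 to 0.0854, set as the call begins (- or left out, the last holds). The fingers move at their own pace and stop on an object; the grip force is fixed at half the most. Time passes only in rows, so rows that do not move let the fingers close. It gives the time, the measured TCP pose, the force, the opening and the grip force at its end, in the units of the state.
- env.get_state(): the state, without advancing time (a new reading comes with each control period).
- vision.snapshot(name): name is "side" or "top" or "wrist"; returns (picture, depth): 480x640x3 uint8, red, green, blue; 480x640 float32, m along the optical axis (not along the pixel's ray), 0 where there is no reading.
- vision.calibration(name): a dict with "fx", "fy", "cx", "cy" (pixels), "R" (3x3) and "t" (3): a world point X has camera coordinates R X + t; the wrist camera has in their place "tool_from_camera" (4x4, takes a point from camera to tool coordinates, whose origin is the TCP and whose axes are the flange's). Camera axes: x right, y down, z forward; pixel columns grow to the right and rows downward; lengths in m; the calibration is good to about 2 mm. A picture is of the moment at which its call begins: read the wrist's pose just before it. calibration takes no time and is no camera call.
- workorder.finish_job(): hands the job in; it is judged then, once.
The state is a dict: "clock": time; "q": joint angles; "joint_vel": joint speeds; "effort": joint torques, N m; "ee_pos": TCP position; "orientation": TCP orientation; "ft_force": force on the tool from outside, world axes, zero at the start; "ft_torque": the same for the moment, N m; "grip_width": opening from 0.0 (shut) to 1.0 (fully open); "finger_force": force on a finger pad.
Only numpy, scipy, OpenCV 4.12 (cv2) and the standard library are available. Lean on these libraries where they do the work, as an engineer would, in place of code of your own. Each camera call takes 0.05 s, during which the arm holds its last target. There are 200 camera calls.

## Task

The tumbler has finished polishing a batch of wooden plugs. Turn the selector on the grey console to the green mark first; only then tip the blue drum right over by its orange crank handle so that all four plugs drop into the white tray, and swing the drum back upright. Leave the other things on the bench where they are.

Things in the scene. Friction and masses are not known exactly. Their poses are not given: they have to be found in the camera images.
- console: fixed grey box 170 x 170 x 90 mm, left or right of the midline; origin under its centre. On its flat top the selector, and round it, on a ring of 62 mm radius, five 24 mm round marks 40 degrees apart, at 80, 40, 0, -40, -80 degrees from the console's +x (away from the robot) towards its +y (left). The first two are black; green, yellow and red share the last three in any order
- selector (a joint): angle of the selector about its vertical axis: 0 at the first black mark, growing clockwise from above, 0.698 rad from mark to mark, 2.793 at the last. It has a detent at each mark: near one it springs in and stays; going over to the next takes about 0.04 N m. It starts at one of the black marks, rarely poised between them
- selector_axis (a point): on the selector's axis at mid-height of its bar, 118 mm above the table; x axis = pointing direction. The knob is a 54 mm black disc under an upright black bar 14 mm thick, from 100 to 136 mm above the table, reaching 50 mm from the axis on the pointing side (white stripe on top, white end) and 30 mm on the other. It can be pushed sideways with the fingertips or pinched
- selector_aim (a point): the point that the selector's pointer aims at: 62 mm out from its axis along the pointing direction, at panel height, on the ring of the marks
- green_mark: flat green disc, 24 mm across, on top of the console, 90 mm above the table; origin at its centre: where the selector has to point
- yellow_mark: flat yellow disc like the green one; a wrong position
- red_mark: flat red disc like the green one; a wrong position
- stand: the tumbler's fixed frame: two grey uprights 160 mm high, 174 mm apart, on dark feet, a grey motor box on the -y side; origin on the table under the middle of the drum; its x axis points the way the drum tips, away from the robot; its y axis runs along the hinge, towards the crank's side
- drum (a joint): tilt of the blue drum about its hinge: 0 upright (a stop), 2.3 fully tipped over to the stand's +x (a stop). The hinge is stiff: the drum stays where it is left; turning it takes 3 to 5 N at the handle. The drum is an open round tub 95 mm high, 110 mm across at the rim, 84 mm at the foot
- drum_axis (a point): fixed point on the hinge axis level with the middle of the handle, 140 mm above the table, 133 mm to the stand's +y from the drum's middle
- drum_handle (a point): middle of the orange crank handle, a round bar 14 mm thick, 55 mm long, parallel to the hinge, 65 mm from it; the steel crank arm is on its drum side. Drum upright: 59 mm from the axis to the stand's -x (the robot), 26 mm above it. It swings up over the axis (205 mm above the table) to 59 mm on +x. Pinch it across from above and carry it in an arc (it turns in the fingers), or push it
- tray: loose white open tray 260 x 140 x 45 mm, walls 4 mm, lying under the drum between the uprights, long side along the stand's x and reaching out beyond the drum; origin at the centre of its underside
- plug0: wooden plug, a short cylinder 22 mm across, 18 mm long, in the drum at the start; origin at the centre of one end face (the underside at the start)
- plug1: wooden plug, a short cylinder 22 mm across, 18 mm long, in the drum at the start; origin at the centre of one end face (the underside at the start)
- plug2: wooden plug, a short cylinder 22 mm across, 18 mm long, in the drum at the start; origin at the centre of one end face (the underside at the start)
- plug3: wooden plug, a short cylinder 22 mm across, 18 mm long, in the drum at the start; origin at the centre of one end face (the underside at the start)
- tape: roll of yellow tape lying flat, 90 mm across, 25 mm high; origin under its centre
- screwdriver: screwdriver lying on the table at the left, about 0.2 m long; bystander
- jar: glass jar with a cap, 64 mm across, 90 mm high; bystander
- bluebin: loose blue open bin 160 x 120 x 80 mm; bystander
- wrench: steel wrench lying on the table; bystander
- carton: small cardboard carton 120 x 90 x 70 mm; bystander

How it is judged:
On the way, in this order (a step that is already met when the one before it is completed fails the run):
1. the selector points at the green mark (within 12 mm on the ring of marks, about 11 degrees), with the drum still upright (horizontal distance between selector_aim and green_mark below 0.012 m and value of joint drum below 0.4 rad), for 0.3 s.
2. the drum is tipped over by at least 1.7 rad (97 degrees) and all four plugs are down in the white tray (value of joint drum above 1.7 rad and x of plug0 in the frame of tray between -0.126 and 0.126 m and y of plug0 in the frame of tray between -0.066 and 0.066 m and z of plug0 in the frame of tray between -0.002 and 0.045 m and x of plug1 in the frame of tray between -0.126 and 0.126 m and y of plug1 in the frame of tray between -0.066 and 0.066 m and z of plug1 in the frame of tray between -0.002 and 0.045 m and x of plug2 in the frame of tray between -0.126 and 0.126 m and y of plug2 in the frame of tray between -0.066 and 0.066 m and z of plug2 in the frame of tray between -0.002 and 0.045 m and x of plug3 in the frame of tray between -0.126 and 0.126 m and y of plug3 in the frame of tray between -0.066 and 0.066 m and z of plug3 in the frame of tray between -0.002 and 0.045 m), for 0.2 s.
At the end, for the whole second after the job is handed in: The selector rests at the green mark (aim point within 12 mm of the mark's centre), the drum is back upright within 0.2 rad (11 degrees) and still, and all four plugs lie at rest inside the white tray, which stands flat on the table (horizontal distance between selector_aim and green_mark below 0.012 m and value of joint drum below 0.2 rad and velocity of joint drum between -0.1 and 0.1 rad/s and angle between tray's own z axis and vertical below 0.1 rad and x of plug0 in the frame of tray between -0.126 and 0.126 m and y of plug0 in the frame of tray between -0.066 and 0.066 m and z of plug0 in the frame of tray between -0.002 and 0.045 m and x of plug1 in the frame of tray between -0.126 and 0.126 m and y of plug1 in the frame of tray between -0.066 and 0.066 m and z of plug1 in the frame of tray between -0.002 and 0.045 m and x of plug2 in the frame of tray between -0.126 and 0.126 m and y of plug2 in the frame of tray between -0.066 and 0.066 m and z of plug2 in the frame of tray between -0.002 and 0.045 m and x of plug3 in the frame of tray between -0.126 and 0.126 m and y of plug3 in the frame of tray between -0.066 and 0.066 m and z of plug3 in the frame of tray between -0.002 and 0.045 m and linear speed of each of plug0, plug1, plug2, plug3 below 0.05 m/s); the robot touches nothing.
It fails at once if the drum is tipped more than 0.5 rad while the selector is not at the green mark (more than 15 mm off) (value of joint drum above 0.5 rad and horizontal distance between selector_aim and green_mark above 0.015 m).
It fails at once if a bystander (tape, screwdriver, jar, loose blue bin, wrench, carton) is moved by more than 40 mm (distance of any of tape, screwdriver, jar, bluebin, wrench, carton from where it was at the start of the episode above 0.04 m).
It also fails if it takes over 72 s, if anything falls off the work surface, if the arm or the gripper's body presses on something with over 40 N, if the wrist force passes 120 N, or if a joint passes its speed limit or range.

## Working session

There is one attempt and no reset: what is moved stays moved. The work goes in short steps, Python scripts to look and compute and a shell command to move; the robot and the scene stay as the last step left them, time stands still between calls to the robot, and variables do not carry over. Pictures are saved under pics/ and viewed, at most 10 in all, crops included, and the job is handed in when it is done.

```bash
mkdir -p pics
cat > h.py <<'E'
import numpy as np, cv2
from plant import env, vision, workorder
def snap(n,f):
    p,d=vision.snapshot(n); cv2.imwrite('pics/'+f+'.png',p[:,:,::-1]); np.savez('/tmp/'+f,p=p,d=d); return p,d
def pts(n,d):
    c=vision.calibration(n); v,u=np.mgrid[:480,:640]
    P=np.stack([(u-c['cx'])/c['fx']*d,(v-c['cy'])/c['fy']*d,d],-1)
    return (P-c['t'])@c['R']
def ray(n,u,v,z):
    c=vision.calibration(n); r=np.array([(u-c['cx'])/c['fx'],(v-c['cy'])/c['fy'],1])@c['R']; o=-c['t']@c['R']
    return o+r*(z-o[2])/r[2]
E
python3 - <<'E'
from h import *
for n in ('top','side'):
    snap(n,n); c=vision.calibration(n); print(n,-np.array(c['t'])@c['R'],c['fx'])
s=env.get_state(); print(s['clock'],s['orientation'],s['ee_pos'],env.tcp_to_grasp)
E
```

```text
top [ 0.38301847 -0.00259405  1.42066191] 475.69486051480874
side [0.45669064 1.03727517 0.81421859] 511.18872119208106
0.1 [-8.43407182e-04  9.86272284e-01  1.65125010e-01 -3.14893614e-05] [ 0.19529693 -0.56664293  0.21043123] 0.0187
```

View pics/top.png

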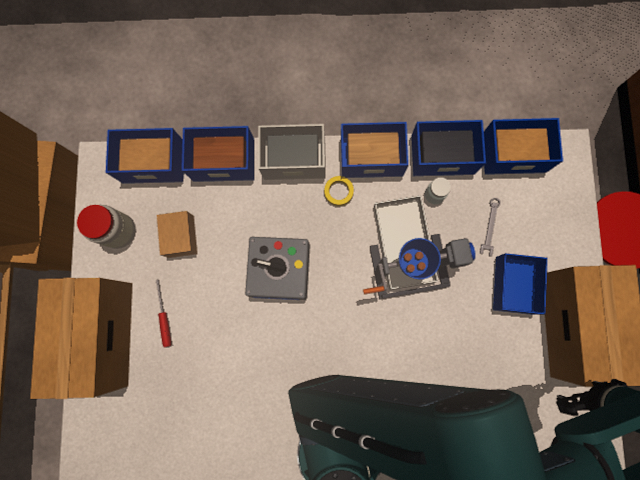

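View pics/side.png

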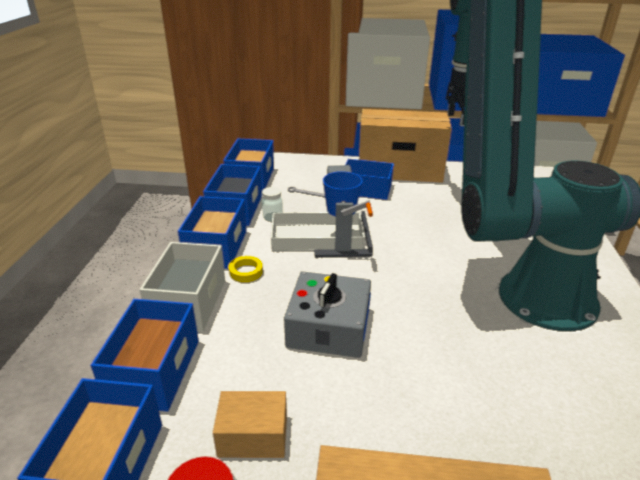

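The top view shows the selector at (275,265) pointing left to the first black mark, red (278,244), green (292,250) and yellow (298,264); the orange handle is at (373,291) and the drum at (419,258), with the tray under it. The side view agrees, with the handle at (369,208). Green is the fourth mark, so the selector needs about 120° clockwise.

Run:
```python
from h import *
p=np.load('/tmp/top.npz'); im,d=p['p'],p['d']; W=pts('top',d)
hsv=cv2.cvtColor(im,cv2.COLOR_RGB2HSV)
def comp(mask,roi,z,name):
    m=np.zeros((480,640),np.uint8); x0,y0,x1,y1=roi; m[y0:y1,x0:x1]=mask[y0:y1,x0:x1]
    v,u=np.nonzero(m); print(name,len(u),ray('top',u.mean(),v.mean(),z)[:3].round(4), np.median(W[v,u],0).round(4)); return u,v
H,S,V=[hsv[...,i].astype(int) for i in range(3)]
box=(245,234,312,302)
comp((H>40)&(H<85)&(S>100),box,.09,'green')
comp((H>18)&(H<35)&(S>120),box,.09,'yellow')
comp(((H<8)|(H>172))&(S>120),box,.09,'red')
u,v=comp((V>190)&(S<50),box,.136,'stripe')
print(np.c_[u,v].min(0),np.c_[u,v].max(0))
q=np.array([ray('top',a,b,.136)[:2] for a,b in zip(u,v)]);c=q.mean(0);w=np.linalg.svd(q-c)[2][0];print('stripe dir',w,((q-c)@w).min(),((q-c)@w).max(),c)
u,v=comp((H<15)&(S>140)&(V>120),(355,275,392,305),.166,'handle')
q=np.array([ray('top',a,b,.17)[:2] for a,b in zip(u,v)]);c=q.mean(0);w=np.linalg.svd(q-c)[2][0];print('handle',c,w,((q-c)@w).min(),((q-c)@w).max())
# console top from depth
m=(abs(W[...,2]-.09)<.012); m[:, :240]=0;m[:,315:]=0;m[:230]=0;m[305:]=0
print(cv2.minAreaRect(W[m][:,:2].astype(np.float32)))
# drum rim
m=((H>100)&(H<125)&(S>120)); mm=np.zeros_like(m); mm[225:290,395:445]=m[225:290,395:445]
P=W[mm]; P=P[P[:,2]>np.percentile(P[:,2],95)-.012]; print('rim',cv2.minEnclosingCircle(P[:,:2].astype(np.float32)),P[:,2].max())
```

```text
green 49 [0.5734 0.1242 0.09  ] [0.5727 0.1248 0.0909]
yellow 60 [0.5348 0.1056 0.09  ] [0.5345 0.1056 0.09  ]
red 57 [0.5905 0.1632 0.09  ] [0.5903 0.1622 0.0911]
stripe 498 [0.5544 0.1418 0.136 ] [ 6.064e-01  1.321e-01 -3.000e-04]
[245 234] [311 301]
stripe dir [-0.51439013 -0.85755629] -0.1212808133208731 0.1280618770417739 [0.55484794 0.14200251]
handle 93 [ 0.4541 -0.098   0.166 ] [ 0.4533 -0.0986  0.172 ]
handle [ 0.45383133 -0.09771495] [-0.13224843  0.9912166 ] -0.02581845240941977 0.027221721879285905
((0.5280834436416626, 0.16594114899635315), (0.17048387229442596, 0.17070047557353973), 85.76512145996094)
rim ((0.4702798128128052, -0.1346781998872757), 0.15840591490268707) 1.4206619102916926
```

```bash
python3 -m inch '[{"tz":-0.04},{"tz":-0.04},{"tz":-0.04},{"tx":0.0346,"ty":-0.0365},{"tx":0.0346,"ty":-0.0365},{"tx":0.0346,"ty":-0.0365},{"tx":0.0346,"ty":-0.0365},{"tx":0.0346,"ty":-0.0365},{"tx":0.0346,"ty":-0.0365},{"tx":0.0346,"ty":-0.0365},{"tx":0.0346,"ty":-0.0365},{"tx":0.0346,"ty":-0.0365}]'
python3 -m inch '[{"tx":0.0346,"ty":-0.0365},{"tx":0.0346,"ty":-0.0365},{"tx":0.0346,"ty":-0.0365},{"tx":0.0346,"ty":-0.0365},{"tx":0.0346,"ty":-0.0365},{"tx":0.0346,"ty":-0.0365},{"tx":0.0346,"ty":-0.0365},{"turn":-10},{"turn":-10},{"turn":-10},{"turn":-10},{"turn":-10}]' 0.06
python3 -m inch '[{"turn":-8.4},{}]'
python3 - <<'E'
from h import *
s=env.get_state(); print(s['ee_pos'],s['orientation'],s['clock'],s['ft_force'])
np.savez('/tmp/pose1',p=s['ee_pos'],q=s['orientation'])
p,d=snap('wrist','w1'); c=vision.calibration('wrist'); print(c)
E
```

```text
[ 0.19529693 -0.56664293  0.21043123] [-8.43407182e-04  9.86272284e-01  1.65125010e-01 -3.14893614e-05] 0.1 [ 0.9072088   0.69063155 -0.16689828]
{'fx': 379.6762237424506, 'fy': 379.6762237424506, 'cx': 319.8696304635773, 'cy': 236.2973876861723, 'tool_from_camera': array([[ 1.34755906e-03, -9.54241894e-01, -2.99032761e-01,
         7.58783910e-02],
       [ 9.99999023e-01,  1.39680983e-03,  4.90357022e-05,
        -2.77625821e-04],
       [ 3.70899980e-04, -2.99032535e-01,  9.54242844e-01,
        -1.62687219e-01],
       [ 0.00000000e+00,  0.00000000e+00,  0.00000000e+00,
         1.00000000e+00]])}validation failed for argument at $[0]...
validation failed for argument at $[0]...
validation failed for argument at $[0]...
```

View pics/w1.png

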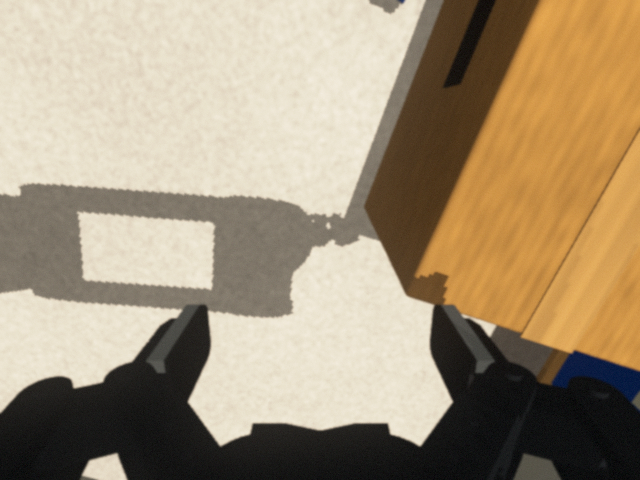

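The arm hasn't moved: the picture shows only table, gripper fingers and a cardboard box at the right. The moves were refused, so I'll write every field in each row.

```bash
python3 -m inch '[{"tx":0,"ty":0,"tz":-0.04,"turn":0},{"tx":0,"ty":0,"tz":-0.04,"turn":0},{"tx":0,"ty":0,"tz":-0.04,"turn":0}]' 0.06
```

```text
clock: 0.52
ee_pos: [0.1954, -0.5669, 0.332]
orientation: [-0.001, 0.986, 0.165, -0.0]
ft_force: [0.0, -0.6, 0.2]
grip_width: 0.699
finger_force: 0.0
```

```bash
python3 -m inch '[{"tx":0.0346,"ty":-0.0365,"tz":0,"turn":0},{"tx":0.0346,"ty":-0.0365,"tz":0,"turn":0},{"tx":0.0346,"ty":-0.0365,"tz":0,"turn":0},{"tx":0.0346,"ty":-0.0365,"tz":0,"turn":0},{"tx":0.0346,"ty":-0.0365,"tz":0,"turn":0},{"tx":0.0346,"ty":-0.0365,"tz":0,"turn":0},{"tx":0.0346,"ty":-0.0365,"tz":0,"turn":0},{"tx":0.0346,"ty":-0.0365,"tz":0,"turn":0}]'
python3 -m inch '[{"tx":0.0346,"ty":-0.0365,"tz":0,"turn":0},{"tx":0.0346,"ty":-0.0365,"tz":0,"turn":0},{"tx":0.0346,"ty":-0.0365,"tz":0,"turn":0},{"tx":0.0346,"ty":-0.0365,"tz":0,"turn":0},{"tx":0.0346,"ty":-0.0365,"tz":0,"turn":0},{"tx":0.0346,"ty":-0.0365,"tz":0,"turn":0},{"tx":0.0346,"ty":-0.0365,"tz":0,"turn":0},{"tx":0.0346,"ty":-0.0365,"tz":0,"turn":0}]'
python3 -m inch '[{"tx":0,"ty":0,"tz":0,"turn":-10},{"tx":0,"ty":0,"tz":0,"turn":-10},{"tx":0,"ty":0,"tz":0,"turn":-10},{"tx":0,"ty":0,"tz":0,"turn":-10},{"tx":0,"ty":0,"tz":0,"turn":-10},{"tx":0,"ty":0,"tz":0,"turn":-8.4},{"tx":0,"ty":0,"tz":0,"turn":0}]'
python3 - <<'E'
from h import *
s=env.get_state(); print(s['q'])
np.savez('/tmp/pose2',p=s['ee_pos'],q=s['orientation'])
p,d=snap('wrist','w2')
E
```

```text
clock: 1.52
ee_pos: [0.3623, -0.1994, 0.3311]
orientation: [-0.0, 0.986, 0.165, 0.0]
ft_force: [0.0, -0.3, -0.2]
grip_width: 0.701
finger_force: 0.0
clock: 2.52
ee_pos: [0.5289, 0.1668, 0.331]
orientation: [0.0, 0.986, 0.165, -0.0]
ft_force: [1.1, -1.2, 0.9]
grip_width: 0.704
finger_force: 0.0
clock: 3.4
ee_pos: [0.5284, 0.1652, 0.3309]
orientation: [-0.0, 0.781, 0.625, -0.0]
ft_force: [0.6, 0.0, -0.4]
grip_width: 0.701
finger_force: 0.0
[1.78130639e-01 2.05072350e-01 1.43290865e+00 9.68330865e-05
 1.50426179e+00 3.99162673e-01]
```

View pics/w2.png

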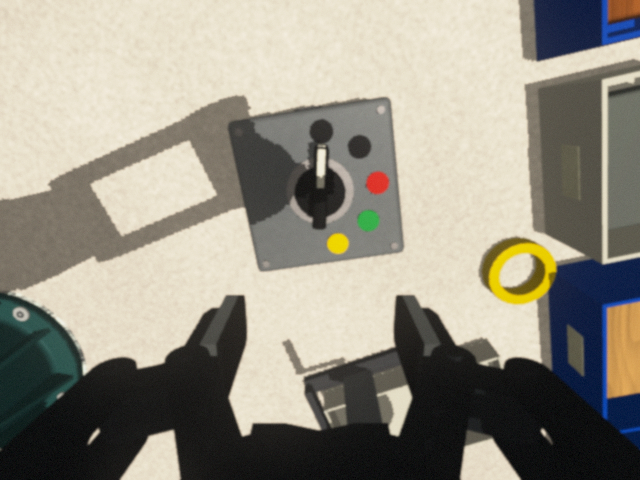

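The wrist view shows the bar upright in the picture from (319,228) to (321,145), pointing at the first black mark (321,130), with green at (368,220). I'll fit the ring from the five marks.

```bash
cat >> h.py <<'E'
from scipy.spatial.transform import Rotation as Ro
def wray(pose,u,v,z):
    c=vision.calibration('wrist'); T=c['tool_from_camera']; w,x,y,k=pose['q']; R=Ro.from_quat([x,y,k,w]).as_matrix()
    o=pose['p']+R@T[:3,3]; r=R@T[:3,:3]@np.array([(u-c['cx'])/c['fx'],(v-c['cy'])/c['fy'],1]); return o+r*(z-o[2])/r[2]
E
python3 - <<'E'
from h import *
po=np.load('/tmp/pose2.npz'); a=np.load('/tmp/w2.npz'); im=a['p']; hsv=cv2.cvtColor(im,cv2.COLOR_RGB2HSV)
H,S,V=[hsv[...,i].astype(int) for i in range(3)]
M={'red':((H<8)|(H>172))&(S>120),'green':(H>45)&(H<80)&(S>100),'yellow':(H>18)&(H<35)&(S>120),'blk2':V<60}
roi={'red':(360,165,395,200),'green':(352,205,385,235),'yellow':(322,230,355,258),'blk2':(345,132,375,162)}
X={}
for k,m in M.items():
    x0,y0,x1,y1=roi[k]; v,u=np.nonzero(m[y0:y1,x0:x1]); X[k]=wray(po,u.mean()+x0,v.mean()+y0,.09); print(k,len(u),X[k].round(4))
P=np.array([x[:2] for x in X.values()])
s=np.linalg.lstsq(np.c_[2*P,np.ones(4)],(P**2).sum(1),rcond=None)[0]; c=s[:2]; print('centre',c,np.sqrt(s[2]+c@c))
for k in X: print(k,np.degrees(np.arctan2(*(X[k][:2]-c)[::-1])))
w0,w1=wray(po,319,228,.136)[:2],wray(po,321,145,.136)[:2]; print('bar',w0,w1,np.degrees(np.arctan2(*(w1-w0)[::-1])))
# tool-frame correction
w,x,y,k=po['q'];R=Ro.from_quat([x,y,k,w]).as_matrix(); print('tool d',R.T@(np.r_[c,.108]-po['p']))
E
```

```text
red 410 [0.5895 0.162  0.09  ]
green 357 [0.5724 0.1231 0.09  ]
yellow 372 [0.5342 0.1045 0.09  ]
blk2 333 [0.5776 0.2028 0.09  ]
centre [0.52768165 0.16612305] 0.06200917913687627
red -3.8579243390004945
green -43.87490666335054
yellow -83.93050784173394
blk2 36.316337045521
bar [0.52098095 0.13904659] [0.54010695 0.21602675] 76.04717500007496
tool d [ 0.00081179 -0.00073844  0.2229394 ]
```

```bash
python3 -m inch '[{"tx":0.001,"ty":-0.001,"tz":0.04,"turn":1.2},{"tx":0,"ty":0,"tz":0.04,"turn":0},{"tx":0,"ty":0,"tz":0.04,"turn":0},{"tx":0,"ty":0,"tz":0.04,"turn":0},{"tx":0,"ty":0,"tz":0.03,"turn":0},{"tx":0,"ty":0,"tz":0.02,"turn":0},{"tx":0,"ty":0,"tz":0.013,"turn":0},{"tx":0,"ty":0,"tz":0,"turn":0}]'
python3 -m inch '[{"tx":0,"ty":0,"tz":0,"turn":0},{"tx":0,"ty":0,"tz":0,"turn":0},{"tx":0,"ty":0,"tz":0,"turn":0},{"tx":0,"ty":0,"tz":0,"turn":0}]' 0.0
```

```text
clock: 4.45
ee_pos: [0.5273, 0.1663, 0.1076]
orientation: [-0.0, 0.787, 0.617, -0.001]
ft_force: [-0.5, 1.0, 0.2]
grip_width: 0.703
finger_force: 0.0
clock: 4.95
ee_pos: [0.5283, 0.1666, 0.1093]
orientation: [0.0, 0.787, 0.617, 0.001]
ft_force: [-1.9, 0.1, 6.2]
grip_width: 0.142
finger_force: 59.6
```

```bash
python3 -m inch '[{"tx":0,"ty":0,"tz":0,"turn":10},{"tx":0,"ty":0,"tz":0,"turn":10},{"tx":0,"ty":0,"tz":0,"turn":10},{"tx":0,"ty":0,"tz":0,"turn":10},{"tx":0,"ty":0,"tz":0,"turn":10},{"tx":0,"ty":0,"tz":0,"turn":10}]'
python3 -m inch '[{"tx":0,"ty":0,"tz":0,"turn":10},{"tx":0,"ty":0,"tz":0,"turn":10},{"tx":0,"ty":0,"tz":0,"turn":10},{"tx":0,"ty":0,"tz":0,"turn":10},{"tx":0,"ty":0,"tz":0,"turn":10},{"tx":0,"ty":0,"tz":0,"turn":10},{"tx":0,"ty":0,"tz":0,"turn":0},{"tx":0,"ty":0,"tz":0,"turn":0},{"tx":0,"ty":0,"tz":0,"turn":0}]'
```

```text
clock: 5.7
ee_pos: [0.5286, 0.1663, 0.1093]
orientation: [0.0, 0.99, 0.138, 0.001]
ft_force: [0.2, -0.4, 5.5]
grip_width: 0.141
finger_force: 59.6
clock: 6.82
ee_pos: [0.5285, 0.1659, 0.1093]
orientation: [0.0, 0.928, -0.373, 0.001]
ft_force: [-0.5, -1.7, 4.9]
grip_width: 0.137
finger_force: 59.6
```

```bash
python3 -m inch '[{"tx":0,"ty":0,"tz":0,"turn":0},{"tx":0,"ty":0,"tz":0,"turn":0},{"tx":0,"ty":0,"tz":0,"turn":0},{"tx":0,"ty":0,"tz":-0.04,"turn":0},{"tx":0,"ty":0,"tz":-0.05,"turn":0},{"tx":0,"ty":0,"tz":-0.05,"turn":0},{"tx":0,"ty":0,"tz":-0.05,"turn":0},{"tx":0,"ty":0,"tz":-0.05,"turn":0},{"tx":0,"ty":0,"tz":0,"turn":0}]' 0.06
python3 - <<'E'
from h import *
s=env.get_state(); print(s['q'])
np.savez('/tmp/pose3',p=s['ee_pos'],q=s['orientation'])
p,d=snap('wrist','w3'); snap('side','s3')
E
```

```text
clock: 7.95
ee_pos: [0.5304, 0.167, 0.353]
orientation: [-0.003, 0.928, -0.373, 0.004]
ft_force: [-0.1, -0.3, -0.7]
grip_width: 0.7
finger_force: 0.0
[1.80677593e-01 1.92380077e-01 1.39775209e+00 2.18769850e-04
 1.54240026e+00 2.51560075e+00]
```

View pics/w3.png

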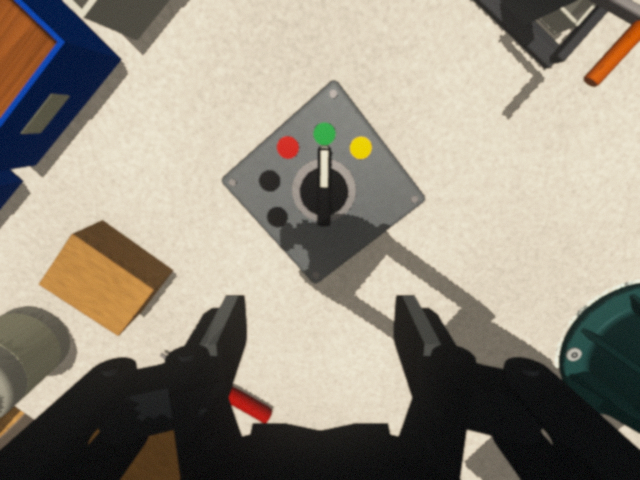

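The picture shows the pointer from (324,222) to (324,150), aimed at the green mark (324,134). The orange handle is at the top right. Next I go above the handle.

```bash
python3 -m inch '[{"tx":0,"ty":0,"tz":0,"turn":-10.1},{"tx":0,"ty":0,"tz":0,"turn":-10.1},{"tx":0,"ty":0,"tz":0,"turn":-10.1},{"tx":0,"ty":0,"tz":0,"turn":-10.1},{"tx":0,"ty":0,"tz":0,"turn":-10.1},{"tx":0,"ty":0,"tz":0,"turn":-10.1},{"tx":0,"ty":0,"tz":0,"turn":-10.1}]'
python3 -m inch '[{"tx":0,"ty":0,"tz":0,"turn":-10.1},{"tx":0,"ty":0,"tz":0,"turn":-10.1},{"tx":0,"ty":0,"tz":0,"turn":-10.1},{"tx":0,"ty":0,"tz":0,"turn":-10.1},{"tx":0,"ty":0,"tz":0,"turn":-10.1},{"tx":0,"ty":0,"tz":0,"turn":-10.1},{"tx":0,"ty":0,"tz":0,"turn":-10.1}]'
python3 -m inch '[{"tx":-0.041,"ty":-0.0184,"tz":0,"turn":0},{"tx":-0.041,"ty":-0.0184,"tz":0,"turn":0},{"tx":-0.041,"ty":-0.0184,"tz":0,"turn":0},{"tx":-0.041,"ty":-0.0184,"tz":0,"turn":0},{"tx":-0.041,"ty":-0.0184,"tz":0,"turn":0},{"tx":-0.041,"ty":-0.0184,"tz":0,"turn":0},{"tx":0,"ty":0,"tz":0,"turn":0},{"tx":0,"ty":0,"tz":0,"turn":0}]'
python3 - <<'E'
from h import *
s=env.get_state()
np.savez('/tmp/pose4',p=s['ee_pos'],q=s['orientation'])
p,d=snap('wrist','w4')
po=np.load('/tmp/pose4.npz')
hsv=cv2.cvtColor(p,cv2.COLOR_RGB2HSV);H,S,V=[hsv[...,i].astype(int) for i in range(3)]
m=((H>4)&(H<15)&(S>190)&(V>120)).astype(np.uint8)
n,l,st,ce=cv2.connectedComponentsWithStats(m)
for i in range(1,n):
    if st[i,4]>200:
        print(st[i],ce[i]); v,u=np.nonzero(l==i)
        q=np.array([wray(po,a,b,.168)[:2] for a,b in zip(u,v)]);c=q.mean(0);w=np.linalg.svd(q-c)[2][0];print('handle',c,w,np.ptp((q-c)@w))
        w_,x,y,k=po['q'];R=Ro.from_quat([x,y,k,w_]).as_matrix(); print('tool d',R.T@(np.r_[c,.166]-po['p']))
E
```

```text
clock: 8.93
ee_pos: [0.5267, 0.1662, 0.3458]
orientation: [-0.0, 0.972, 0.236, -0.002]
ft_force: [0.3, 0.4, -0.3]
grip_width: 0.699
finger_force: 0.0
clock: 9.8
ee_pos: [0.5266, 0.1662, 0.3458]
orientation: [-0.001, 0.656, 0.754, -0.002]
ft_force: [-0.1, -0.0, -0.2]
grip_width: 0.704
finger_force: 0.0
clock: 10.8
ee_pos: [0.4504, -0.0915, 0.3469]
orientation: [-0.001, 0.659, 0.752, -0.0]
ft_force: [-0.3, -0.1, -0.3]
grip_width: 0.706
finger_force: 0.0
[316 194  14  48 581] [322.20137694 217.77108434]
handle [ 0.45334276 -0.10329364] [ 0.14928359 -0.98879442] 0.045092618684403646
tool d [-0.01246026  0.00170825  0.18088689]
```

View pics/w4.png

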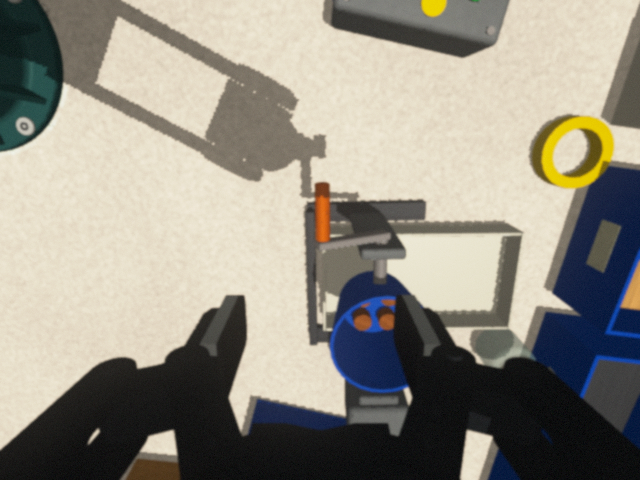

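The handle runs from (322,183) to (323,242), lined up with the tool, with the crank arm at its lower end; two plugs show in the drum near (375,318). I go down and pinch it a little outward of centre.

```bash
python3 -m inch '[{"tx":-0.002,"ty":0.0025,"tz":0.04,"turn":0},{"tx":0,"ty":0,"tz":0.04,"turn":0},{"tx":0,"ty":0,"tz":0.04,"turn":0},{"tx":0,"ty":0,"tz":0.04,"turn":0},{"tx":0,"ty":0,"tz":0.025,"turn":0},{"tx":0,"ty":0,"tz":0.013,"turn":0},{"tx":0,"ty":0,"tz":0,"turn":0}]'
python3 -m inch '[{"tx":0,"ty":0,"tz":0,"turn":0},{"tx":0,"ty":0,"tz":0,"turn":0},{"tx":0,"ty":0,"tz":0,"turn":0},{"tx":0,"ty":0,"tz":0,"turn":0},{"tx":0,"ty":0,"tz":0,"turn":0}]' 0.0
python3 - <<'E'
import numpy as np
a=np.radians(156.2-np.linspace(0,129,19)); p=65*np.c_[np.cos(a),np.sin(a)]; print(np.diff(p,axis=0).round(1).tolist())
E
```

```text
clock: 11.72
ee_pos: [0.4535, -0.0928, 0.1496]
orientation: [-0.001, 0.658, 0.753, -0.0]
ft_force: [-0.0, -0.2, 0.3]
grip_width: 0.704
finger_force: 0.0
clock: 12.35
ee_pos: [0.4545, -0.0941, 0.1528]
orientation: [0.001, 0.659, 0.752, 0.0]
ft_force: [-4.8, 2.1, 22.7]
grip_width: 0.001
finger_force: 11.1
[[3.7, 7.2], [4.6, 6.7], [5.4, 6.1], [6.1, 5.3], [6.7, 4.5], [7.3, 3.7], [7.7, 2.7], [7.9, 1.8], [8.1, 0.7], [8.1, -0.3], [8.0, -1.3], [7.8, -2.3], [7.5, -3.2], [7.0, -4.1], [6.4, -5.0], [5.8, -5.7], [5.0, -6.4], [4.2, -7.0]]
```

The fingers shut completely with an upward push, so the pinch missed. I'll open and look.

Run:
```python
from h import *
p,d=snap('wrist','w5'); q,d2=snap('side','s5'); t,_=snap('top','t5')
cv2.imwrite('pics/c5.png',np.hstack([cv2.resize(p[:,:,::-1],(400,300)),cv2.resize(q[150:300,270:470,::-1],(400,300))]))
```

```text
(no output)
```

View pics/c5.png

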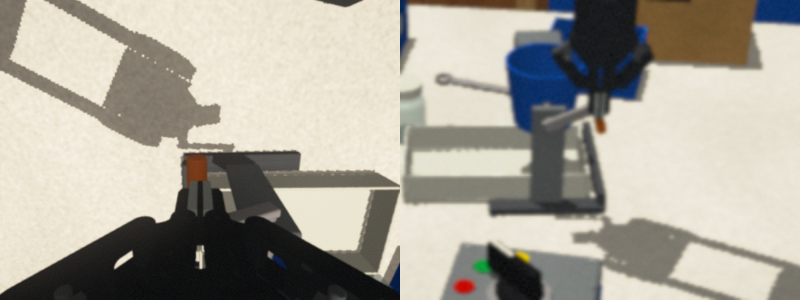

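The handle lies below the shut tips (orange just ahead of them at (197,168) in the left half; at (600,125) in the right half). I'll check its height from depth.

Run:
```python
from h import *
def om(p):
    hsv=cv2.cvtColor(p,cv2.COLOR_RGB2HSV);H,S,V=[hsv[...,i].astype(int) for i in range(3)]; return (H>3)&(H<15)&(S>170)&(V>110)
for f in ('side','s3','s5','top','t5'):
    n='top' if f[0]=='t' else 'side'
    a=np.load('/tmp/%s.npz'%f); m=om(a['p']); b=np.zeros_like(m); r=(slice(275,305),slice(355,392)) if n=='top' else (slice(195,222),slice(360,380)); b[r]=m[r]
    W=pts(n,a['d'])[b]; v,u=np.nonzero(b); print(f,len(W),np.median(W,0).round(4),np.percentile(W[:,2],[10,90]).round(3),u.mean(),v.mean())
a=np.load('/tmp/w4.npz'); po=np.load('/tmp/pose4.npz'); c=vision.calibration('wrist'); T=c['tool_from_camera']
m=om(a['p']); m[:,:300]=0;m[:,345:]=0;m[:175]=0;m[245:]=0; v,u=np.nonzero(m); d=a['d'][m]
P=np.c_[(u-c['cx'])/c['fx']*d,(v-c['cy'])/c['fy']*d,d]; w,x,y,k=po['q']; R=Ro.from_quat([x,y,k,w]).as_matrix()
X=(P@T[:3,:3].T+T[:3,3])@R.T+po['p']; print('w4',np.median(X,0),np.percentile(X,[5,95],axis=0))
s=env.get_state(); print(s['ee_pos'],s['ft_force'])
```

```text
side 28 [ 0.4541 -0.09    0.1732] [0.17  0.175] 368.67857142857144 208.89285714285714
s3 33 [ 0.4541 -0.0905  0.1733] [0.17  0.175] 368.7878787878788 208.66666666666666
s5 8 [ 0.4506 -0.0724  0.1712] [0.169 0.175] 370.125 213.25
top 79 [ 0.4544 -0.0986  0.1722] [0.168 0.175] 373.60759493670884 289.3544303797468
  return _methods._mean(a, axis=axis, dtype=dtype,
  ret = um.true_divide(
Traceback (most recent call last):
IndexError: index -1 is out of bounds for axis 0 with size 0
```

Run:
```python
from h import *
a=np.load('/tmp/w5.npz'); p=a['p']; s=env.get_state(); c=vision.calibration('wrist'); T=c['tool_from_camera']
hsv=cv2.cvtColor(p,cv2.COLOR_RGB2HSV);H,S,V=[hsv[...,i].astype(int) for i in range(3)]
m=(H<18)&(S>150)&(V>70); m[:,:290]=0;m[:,345:]=0;m[:230]=0;m[310:]=0; v,u=np.nonzero(m); d=a['d'][m]
P=np.c_[(u-c['cx'])/c['fx']*d,(v-c['cy'])/c['fy']*d,d]; X=P@T[:3,:3].T+T[:3,3]
print(len(u),u.min(),u.max(),v.min(),v.max())
for r in range(v.min(),v.max()+1,4): print(r,(v==r).sum(),np.median(X[v==r],0).round(4), np.ptp(X[v==r],0).round(3))
W=pts('side',np.load('/tmp/s5.npz')['d'])
# crank arm / fingers around handle
print(s['ee_pos'],s['grip_width'],s['ft_force'],s['clock'])
```

```text
1300 298 330 247 299
247 4 [ 0.0237 -0.0029 -0.009 ] [0.    0.001 0.001]
251 28 [ 0.0238 -0.0028 -0.0143] [0.001 0.011 0.003]
255 31 [ 0.0236 -0.003  -0.0185] [0.001 0.012 0.004]
259 32 [ 0.0222 -0.0031 -0.0195] [0.002 0.013 0.006]
263 32 [ 0.0206 -0.0028 -0.0197] [0.002 0.013 0.006]
267 32 [ 0.0189 -0.0028 -0.0197] [0.003 0.013 0.007]
271 32 [ 0.017  -0.0028 -0.0193] [0.003 0.013 0.007]
275 31 [ 0.0154 -0.0026 -0.0198] [0.003 0.012 0.007]
279 32 [ 0.0135 -0.0028 -0.0195] [0.003 0.013 0.006]
283 31 [ 0.0118 -0.0022 -0.0197] [0.067 0.013 0.148]
287 31 [ 0.01   -0.0026 -0.0196] [0.003 0.013 0.006]
291 3 [ 0.0069 -0.0085 -0.0171] [0.001 0.001 0.001]
295 3 [ 0.0054 -0.0085 -0.0177] [0.    0.001 0.   ]
299 2 [ 0.0033 -0.0088 -0.0173] [0. 0. 0.]
[ 0.45453327 -0.09413031  0.15284222] -0.0015207819933596724 [-5.86905058  1.76986118 22.14561558] 12.5
```

The handle sits only 13 mm behind the TCP, at the ends of the pads. I'll open, go about 6 mm deeper and pinch again.

```bash
python3 -m inch '[{"tx":0,"ty":0,"tz":0,"turn":0},{"tx":0,"ty":0,"tz":0,"turn":0},{"tx":0,"ty":0,"tz":0,"turn":0},{"tx":0,"ty":0,"tz":0,"turn":0},{"tx":0,"ty":-0.001,"tz":0.003,"turn":0},{"tx":0,"ty":0,"tz":0.003,"turn":0},{"tx":0,"ty":0,"tz":0,"turn":0}]' 0.06
python3 -m inch '[{"tx":0,"ty":0,"tz":0,"turn":0},{"tx":0,"ty":0,"tz":0,"turn":0},{"tx":0,"ty":0,"tz":0,"turn":0},{"tx":0,"ty":0,"tz":0,"turn":0},{"tx":0,"ty":0,"tz":0,"turn":0}]' 0.0
```

```text
clock: 13.38
ee_pos: [0.4524, -0.0937, 0.1438]
orientation: [-0.0, 0.659, 0.752, -0.0]
ft_force: [0.5, -0.1, -0.0]
grip_width: 0.703
finger_force: 0.0
clock: 14.0
ee_pos: [0.4524, -0.0939, 0.1445]
orientation: [-0.0, 0.658, 0.753, -0.0]
ft_force: [-2.4, -0.2, 5.5]
grip_width: 0.134
finger_force: 58.7
```

Good grip. Now the arc, first half, then check.

```bash
python3 -m inch '[{"tx":0,"ty":0.0037,"tz":-0.0072,"turn":0},{"tx":0,"ty":0.0046,"tz":-0.0067,"turn":0},{"tx":0,"ty":0.0054,"tz":-0.0061,"turn":0},{"tx":0,"ty":0.0061,"tz":-0.0053,"turn":0},{"tx":0,"ty":0.0067,"tz":-0.0045,"turn":0},{"tx":0,"ty":0.0073,"tz":-0.0037,"turn":0},{"tx":0,"ty":0.0077,"tz":-0.0027,"turn":0},{"tx":0,"ty":0.0079,"tz":-0.0018,"turn":0},{"tx":0,"ty":0.0081,"tz":-0.0007,"turn":0}]'
```

```text
clock: 15.12
ee_pos: [0.5145, -0.0857, 0.1903]
orientation: [0.004, 0.659, 0.752, 0.004]
ft_force: [-1.0, 2.8, 48.0]
grip_width: 0.01
finger_force: 23.3
```

```bash
cat > hd.py <<'E'
from h import *
def handle():
    s=env.get_state(); p,d=vision.snapshot('wrist'); c=vision.calibration('wrist'); T=c['tool_from_camera']
    hsv=cv2.cvtColor(p,cv2.COLOR_RGB2HSV);H,S,V=[hsv[...,i].astype(int) for i in range(3)]
    m=(H<18)&(S>150)&(V>70)&(d>0); m[:,:240]=0;m[:,400:]=0;m[:120]=0;m[330:]=0; m=cv2.erode(m.astype(np.uint8),np.ones((3,3)))>0
    n,l,st,_=cv2.connectedComponentsWithStats(m.astype(np.uint8)); m=l==1+np.argmax(st[1:,4])
    v,u=np.nonzero(m); D=d[m]; X=np.c_[(u-c['cx'])/c['fx']*D,(v-c['cy'])/c['fy']*D,D]@T[:3,:3].T+T[:3,3]
    w,x,y,k=s['orientation']; R=Ro.from_quat([x,y,k,w]).as_matrix()
    t=np.median(X[:,2]); X=X[abs(X[:,2]-t)<.015]
    topz=np.percentile(X[:,2],10); cen=np.array([np.median(X[:,0]),np.median(X[:,1]),topz+.007])
    W=R@cen+s['ee_pos']; ax=np.array([.512,-.090,.140]); r=W-ax; sx=r[0]*.991+r[1]*.132
    print('tool',cen.round(4),'world',W.round(4),'xrange',np.percentile(X[:,0],[2,98]).round(3),'r',np.hypot(sx,r[2]).round(4),'tilt',156.2-np.degrees(np.arctan2(r[2],sx)),'n',len(X)); return p
E
python3 - <<'E'
from hd import *
p=handle(); cv2.imwrite('pics/w6.png',p[150:450,120:520,::-1]); s=env.get_state(); print(s['ee_pos'],s['ft_force'],s['grip_width'],s['ft_torque'])
E
```

```text
tool [ 0.0188 -0.0013 -0.0147] world [ 0.5105 -0.0673  0.205 ] xrange [0.01  0.025] r 0.065 tilt 67.55021568545816 n 1147
[ 0.51788091 -0.08567873  0.1909382 ] [-0.2131314   8.28524671 34.69133501] -0.0012120473333417923 [1.56581071 0.15526642 0.00182643]
```

View pics/w6.png

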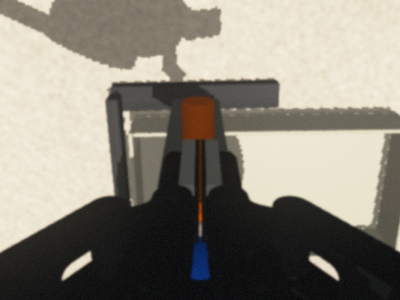

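The drum followed to about 67°; the handle, a round bar, has slid to the pad tips (orange at (197,118) and in the gap). I'll open, go deeper, and cage the handle with a slightly loose opening instead of squeezing it.

```bash
python3 -m inch '[{"tx":0,"ty":0,"tz":0,"turn":0},{"tx":0,"ty":0,"tz":0,"turn":0},{"tx":0,"ty":0,"tz":0.004,"turn":0},{"tx":0,"ty":0,"tz":0,"turn":0}]' 0.04
python3 -m inch '[{"tx":0,"ty":0,"tz":0,"turn":0},{"tx":0,"ty":0,"tz":0,"turn":0},{"tx":0,"ty":0,"tz":0,"turn":0}]' 0.018
python3 -c 'from hd import *; handle()'
```

```text
clock: 15.68
ee_pos: [0.5116, -0.0867, 0.1856]
orientation: [0.003, 0.659, 0.753, 0.001]
ft_force: [-14.9, 1.8, 48.0]
grip_width: 0.471
finger_force: 25.0
clock: 16.05
ee_pos: [0.5175, -0.0858, 0.1901]
orientation: [0.007, 0.659, 0.752, 0.006]
ft_force: [-9.7, 10.7, 68.7]
grip_width: 0.213
finger_force: 34.4
tool [ 0.0143 -0.0076 -0.015 ] world [ 0.5077 -0.0726  0.205 ] xrange [-0.008  0.025] r 0.065 tilt 64.50273088068091 n 1822
```

The upward push of 48–69 N means a swivelling pad is jammed on top of the bar. I'll lift clear at once and continue by pushing with shut fingers.

```bash
python3 -m inch '[{"tx":0,"ty":0,"tz":-0.01,"turn":0},{"tx":0,"ty":0,"tz":-0.02,"turn":0},{"tx":0,"ty":0,"tz":-0.02,"turn":0},{"tx":0,"ty":0,"tz":-0.02,"turn":0},{"tx":0,"ty":0,"tz":0,"turn":0}]' 0.06
python3 - <<'E'
from hd import *
p=handle(); q,_=snap('side','s7'); a=cv2.resize(p[:,:,::-1],(400,300)); b=cv2.resize(q[130:280,270:470,::-1],(400,300)); cv2.imwrite('pics/c7.png',np.hstack([a,b]))
s=env.get_state(); print(s['ee_pos'],s['ft_force'],s['finger_force'])
E
```

```text
clock: 16.73
ee_pos: [0.5118, -0.0863, 0.251]
orientation: [0.002, 0.659, 0.752, 0.001]
ft_force: [-0.2, 0.6, -0.5]
grip_width: 0.702
finger_force: 0.0
tool [-0.0006 -0.0062  0.046 ] world [ 0.506  -0.0877  0.205 ] xrange [-0.027  0.024] r 0.0652 tilt 61.250970408303075 n 1846
[ 0.51007131 -0.08596284  0.2488274 ] [-0.02009768 -0.06231225 -0.19548171] 0.0
```

View pics/c7.png

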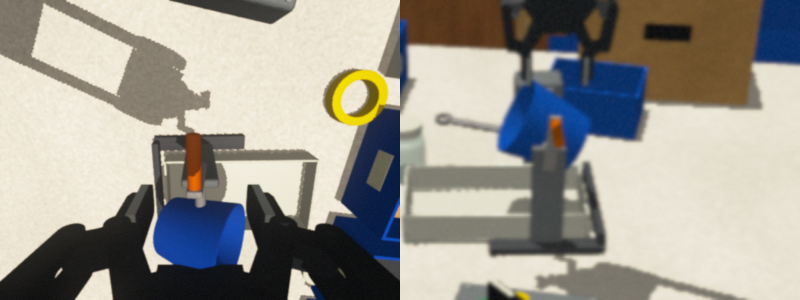

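Clear of the handle: the drum is tilted about 60° (left half: drum at (195,230), handle (193,160)). Now shut fingers go down on the robot's side of the handle and push it over.

```bash
python3 -m inch '[{"tx":0,"ty":-0.02,"tz":0,"turn":0},{"tx":0,"ty":-0.021,"tz":0,"turn":0},{"tx":0,"ty":0,"tz":0,"turn":0},{"tx":0,"ty":0,"tz":0,"turn":0},{"tx":0,"ty":0,"tz":0.03,"turn":0},{"tx":0,"ty":0,"tz":0.03,"turn":0},{"tx":0,"ty":0,"tz":0.006,"turn":0},{"tx":0,"ty":0,"tz":0,"turn":0}]' 0.0
python3 -m inch '[{"tx":0,"ty":0.008,"tz":0,"turn":0},{"tx":0,"ty":0.008,"tz":0,"turn":0},{"tx":0,"ty":0.008,"tz":0,"turn":0},{"tx":0,"ty":0.008,"tz":0.001,"turn":0},{"tx":0,"ty":0.008,"tz":0.002,"turn":0}]'
python3 -c 'from hd import *; handle()'
```

```text
clock: 17.82
ee_pos: [0.4695, -0.0917, 0.183]
orientation: [-0.0, 0.659, 0.753, 0.0]
ft_force: [-0.1, 0.6, -0.4]
grip_width: -0.005
finger_force: 0.0
clock: 18.45
ee_pos: [0.5116, -0.0861, 0.1825]
orientation: [0.002, 0.659, 0.752, 0.002]
ft_force: [-1.1, 4.7, 18.0]
grip_width: 0.005
finger_force: 8.6
tool [ 0.0163  0.0132 -0.021 ] world [ 0.5224 -0.0682  0.2036] xrange [-0.003  0.025] r 0.0649 tilt 77.94200346290944 n 1636
```

```bash
python3 -m inch '[{"tx":0,"ty":0.007,"tz":0.002,"turn":0},{"tx":0,"ty":0.007,"tz":0.003,"turn":0},{"tx":0,"ty":0.007,"tz":0.004,"turn":0},{"tx":0,"ty":0.007,"tz":0.005,"turn":0},{"tx":0,"ty":0.006,"tz":0.006,"turn":0},{"tx":0,"ty":0.005,"tz":0.006,"turn":0},{"tx":0,"ty":0,"tz":0,"turn":0}]'
python3 -c 'from hd import *; handle()'
```

```text
clock: 19.38
ee_pos: [0.5483, -0.0811, 0.154]
orientation: [0.0, 0.659, 0.753, 0.0]
ft_force: [-0.3, -0.2, 0.3]
grip_width: -0.004
finger_force: 0.0
tool [ 0.0145  0.0162 -0.0215] world [ 0.5625 -0.0645  0.1755] xrange [-0.003  0.025] r 0.0641 tilt 122.56931186359613 n 1853
```

```bash
python3 -m inch '[{"tx":0,"ty":0.003,"tz":0.004,"turn":0},{"tx":0,"ty":0.003,"tz":0.003,"turn":0},{"tx":0,"ty":0,"tz":0,"turn":0},{"tx":0,"ty":0,"tz":0,"turn":0}]'
python3 - <<'E'
from hd import *
handle(); t,_=snap('top','t8'); q,_=snap('side','s8')
cv2.imwrite('pics/c8.png',np.hstack([cv2.resize(t[185:305,350:470,::-1],(400,400)),cv2.resize(q[150:270,260:380,::-1],(400,400))]))
E
```

```text
clock: 19.92
ee_pos: [0.5533, -0.0803, 0.1467]
orientation: [-0.0, 0.659, 0.752, -0.0]
ft_force: [-0.8, 0.5, 0.2]
grip_width: 0.002
finger_force: 0.2
tool [ 0.0147  0.0156 -0.0215] world [ 0.5668 -0.0637  0.1682] xrange [-0.003  0.026] r 0.0643 tilt 130.1443620814703 n 1849
```

View pics/c8.png

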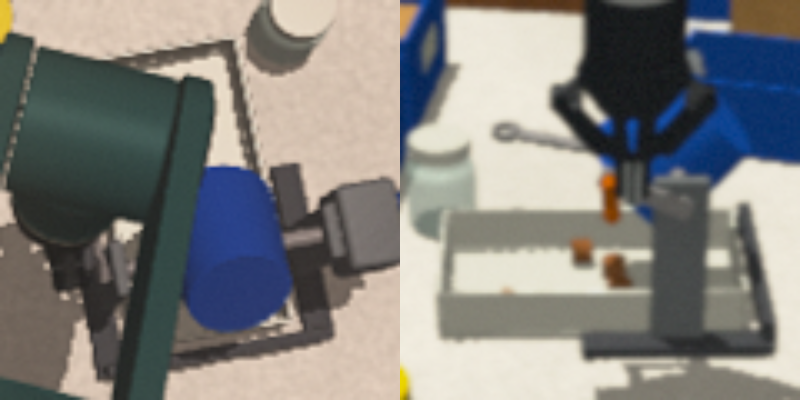

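In the side half the drum is upside down, the handle is at (610,197), and wooden plugs lie in the tray near (582,250), (615,270) and (507,292); the top half shows the drum fully over, hiding that part of the tray. I'll use the side view's wood-coloured blobs to count after swinging back; now I go over the handle to its far side and push it back.

```bash
python3 -m inch '[{"tx":0,"ty":-0.004,"tz":0,"turn":0},{"tx":0,"ty":0,"tz":-0.03,"turn":0},{"tx":0,"ty":0,"tz":-0.03,"turn":0},{"tx":0,"ty":0.024,"tz":0,"turn":0},{"tx":0,"ty":0.024,"tz":0,"turn":0},{"tx":0,"ty":0,"tz":0.03,"turn":0},{"tx":0,"ty":0,"tz":0.03,"turn":0},{"tx":0,"ty":0,"tz":0,"turn":0}]'
python3 - <<'E'
from hd import *
handle(); s=env.get_state(); print(s['ee_pos'],s['ft_force'])
for f in ('s8',):
    q,d=snap('side','s9'); hsv=cv2.cvtColor(q,cv2.COLOR_RGB2HSV);H,S,V=[hsv[...,i].astype(int) for i in range(3)]
    m=((H<20)&(S>110)&(V>50)).astype(np.uint8); m[:205]=0;m[260:]=0;m[:,:265]=0;m[:,375:]=0
    W=pts('side',d); n,l,st,ce=cv2.connectedComponentsWithStats(m)
    for i in range(1,n): print(st[i],np.median(W[l==i],0).round(3))
E
```

```text
clock: 21.08
ee_pos: [0.5947, -0.074, 0.1448]
orientation: [-0.002, 0.659, 0.752, -0.001]
ft_force: [-0.1, 1.6, 0.3]
grip_width: -0.001
finger_force: 0.0
tool [ 0.0124 -0.0252 -0.0233] world [ 0.5682 -0.0651  0.1682] xrange [-0.003  0.025] r 0.0654 tilt 130.6635963061157 n 2140
[ 0.59607924 -0.07439151  0.14635729] [ 0.38525229 -0.21210301  0.64868545]
[321 205   5  12  52] [ 0.569 -0.065  0.175]
[312 222   5   6  28] [ 0.612 -0.244  0.024]
[321 227   8   9  46] [ 0.578 -0.219  0.022]
```

```bash
python3 -m inch '[{"tx":0,"ty":-0.006,"tz":0,"turn":0},{"tx":0,"ty":-0.006,"tz":0,"turn":0},{"tx":0,"ty":-0.0042,"tz":-0.007,"turn":0},{"tx":0,"ty":-0.005,"tz":-0.0064,"turn":0},{"tx":0,"ty":-0.0058,"tz":-0.0057,"turn":0},{"tx":0,"ty":-0.0064,"tz":-0.005,"turn":0},{"tx":0,"ty":-0.007,"tz":-0.0041,"turn":0},{"tx":0,"ty":-0.0075,"tz":-0.0032,"turn":0},{"tx":0,"ty":-0.0078,"tz":-0.0023,"turn":0},{"tx":0,"ty":-0.008,"tz":-0.0013,"turn":0},{"tx":0,"ty":-0.0081,"tz":0,"turn":0}]'
python3 -c 'from hd import *; handle()'
```

```text
clock: 22.55
ee_pos: [0.5252, -0.0841, 0.1819]
orientation: [-0.0, 0.659, 0.752, 0.0]
ft_force: [0.8, 0.7, 0.8]
grip_width: -0.001
finger_force: 0.0
tool [-0.0137  0.0382  0.0157] world [ 0.5649 -0.0927  0.1662] xrange [-0.027  0.003] r 0.0583 tilt 129.51825452644044 n 186
```

The fingers slid up off the handle (it is still at 130°). I'll pinch it deeply for the first lift, as worked at the start, then push the rest.

```bash
python3 -m inch '[{"tx":0,"ty":0,"tz":-0.03,"turn":0},{"tx":0,"ty":0,"tz":0,"turn":0},{"tx":0,"ty":0.022,"tz":0,"turn":0},{"tx":0,"ty":0.0225,"tz":0,"turn":0},{"tx":0,"ty":0,"tz":0,"turn":0}]' 0.06
python3 -c 'from hd import *; handle(); s=env.get_state(); print(s["ee_pos"])'
```

```text
clock: 23.22
ee_pos: [0.5708, -0.078, 0.211]
orientation: [-0.0, 0.658, 0.753, 0.0]
ft_force: [-0.2, 0.7, -0.1]
grip_width: 0.705
finger_force: 0.0
tool [ 0.0003 -0.0021  0.0426] world [ 0.5686 -0.078   0.1684] xrange [-0.027  0.025] r 0.0643 tilt 129.9492682461397 n 1771
[ 0.56952069 -0.07798324  0.21089129]
```

```bash
python3 -m inch '[{"tx":0,"ty":-0.002,"tz":0.03,"turn":0},{"tx":0,"ty":0,"tz":0.025,"turn":0},{"tx":0,"ty":0,"tz":0.011,"turn":0},{"tx":0,"ty":0,"tz":0,"turn":0}]'
python3 -m inch '[{"tx":0,"ty":0,"tz":0,"turn":0},{"tx":0,"ty":0,"tz":0,"turn":0},{"tx":0,"ty":0,"tz":0,"turn":0},{"tx":0,"ty":0,"tz":0,"turn":0},{"tx":0,"ty":0,"tz":0,"turn":0}]' 0.0
```

```text
clock: 23.78
ee_pos: [0.5668, -0.0783, 0.1453]
orientation: [-0.001, 0.659, 0.752, -0.0]
ft_force: [0.6, -0.3, -0.0]
grip_width: 0.7
finger_force: 0.0
clock: 24.4
ee_pos: [0.5694, -0.0785, 0.1469]
orientation: [0.001, 0.659, 0.753, 0.001]
ft_force: [2.1, 1.7, 4.8]
grip_width: 0.128
finger_force: 58.9
```

```bash
python3 -m inch '[{"tx":0,"ty":-0.0035,"tz":-0.0074,"turn":0},{"tx":0,"ty":-0.0045,"tz":-0.0068,"turn":0},{"tx":0,"ty":-0.0053,"tz":-0.006,"turn":0},{"tx":0,"ty":-0.006,"tz":-0.0053,"turn":0}]'
python3 -c 'from hd import *; handle()'
```

```text
clock: 24.9
ee_pos: [0.5515, -0.0812, 0.1724]
orientation: [0.002, 0.659, 0.752, 0.002]
ft_force: [6.8, 0.5, -1.0]
grip_width: 0.11
finger_force: 57.5
tool [ 0.014  -0.0006 -0.0185] world [ 0.549  -0.0674  0.191 ] xrange [-0.005  0.026] r 0.0646 tilt 104.06208718757642 n 1964
```

```bash
python3 -m inch '[{"tx":0,"ty":-0.0067,"tz":-0.0034,"turn":0},{"tx":0,"ty":-0.0072,"tz":-0.0028,"turn":0},{"tx":0,"ty":-0.0076,"tz":-0.0022,"turn":0},{"tx":0,"ty":-0.0078,"tz":-0.0014,"turn":0}]'
python3 -c 'from hd import *; handle()'
```

```text
clock: 25.45
ee_pos: [0.5183, -0.0848, 0.1807]
orientation: [-0.001, 0.659, 0.752, -0.0]
ft_force: [0.2, 0.5, 0.1]
grip_width: 0.003
finger_force: 0.0
tool [ 0.0072  0.0302 -0.0085] world [ 0.5474 -0.0737  0.1892] xrange [-0.012  0.025] r 0.0616 tilt 103.318249044646 n 1122
```

Past 103° the pinch slipped off; now a push with shut fingers from the far side.

```bash
python3 -m inch '[{"tx":0,"ty":0,"tz":-0.02,"turn":0},{"tx":0,"ty":0,"tz":-0.016,"turn":0},{"tx":0,"ty":0.03,"tz":0,"turn":0},{"tx":0,"ty":0.03,"tz":0,"turn":0},{"tx":0,"ty":0,"tz":0.025,"turn":0},{"tx":0,"ty":0,"tz":0.024,"turn":0},{"tx":0,"ty":0,"tz":0,"turn":0}]' 0.0
python3 -c 'from hd import *; handle()'
python3 -m inch '[{"tx":0,"ty":-0.008,"tz":0,"turn":0},{"tx":0,"ty":-0.008,"tz":0,"turn":0},{"tx":0,"ty":-0.007,"tz":-0.003,"turn":0},{"tx":0,"ty":-0.007,"tz":-0.003,"turn":0},{"tx":0,"ty":-0.007,"tz":-0.002,"turn":0}]'
python3 -c 'from hd import *; handle()'
```

```text
clock: 26.38
ee_pos: [0.5776, -0.0765, 0.1666]
orientation: [-0.002, 0.659, 0.752, -0.001]
ft_force: [-1.4, 0.2, -0.0]
grip_width: 0.001
finger_force: 0.0
tool [ 0.0124 -0.0247 -0.0227] world [ 0.5516 -0.0675  0.1894] xrange [-0.004  0.025] r 0.065 tilt 106.73661789785399 n 2278
clock: 27.05
ee_pos: [0.5491, -0.0822, 0.181]
orientation: [0.006, 0.659, 0.752, 0.005]
ft_force: [8.5, 2.0, 9.8]
grip_width: -0.0
finger_force: 4.1
tool [ 0.0164 -0.0143 -0.0194] world [ 0.5325 -0.0678  0.2001] xrange [-0.003  0.026] r 0.0644 tilt 87.302221986058 n 1732
```

```bash
python3 -m inch '[{"tx":0,"ty":-0.008,"tz":-0.001,"turn":0},{"tx":0,"ty":-0.008,"tz":0,"turn":0},{"tx":0,"ty":-0.008,"tz":0,"turn":0},{"tx":0,"ty":-0.008,"tz":0,"turn":0},{"tx":0,"ty":-0.008,"tz":0.002,"turn":0},{"tx":0,"ty":-0.007,"tz":0.003,"turn":0}]'
python3 -c 'from hd import *; handle()'
```

```text
clock: 27.85
ee_pos: [0.4984, -0.0901, 0.1769]
orientation: [0.004, 0.658, 0.753, 0.001]
ft_force: [0.6, -1.3, 6.4]
grip_width: 0.0
finger_force: 2.3
tool [ 0.0156 -0.0166 -0.0216] world [ 0.4797 -0.0767  0.1983] xrange [-0.003  0.026] r 0.0657 tilt 38.78154269606959 n 1902
```

```bash
python3 -m inch '[{"tx":0,"ty":-0.007,"tz":0.004,"turn":0},{"tx":0,"ty":-0.0065,"tz":0.005,"turn":0},{"tx":0,"ty":-0.006,"tz":0.006,"turn":0},{"tx":0,"ty":-0.005,"tz":0.007,"turn":0},{"tx":0,"ty":-0.004,"tz":0.007,"turn":0},{"tx":0,"ty":-0.002,"tz":0.003,"turn":0},{"tx":0,"ty":0,"tz":0,"turn":0}]'
python3 -c 'from hd import *; handle()'
```

```text
clock: 28.78
ee_pos: [0.4705, -0.0927, 0.1419]
orientation: [0.004, 0.659, 0.752, 0.003]
ft_force: [6.6, 1.2, 11.2]
grip_width: -0.002
finger_force: 5.4
tool [ 0.0142 -0.0182 -0.0248] world [ 0.4503 -0.081   0.1665] xrange [-0.002  0.025] r 0.0655 tilt 0.09707095055478021 n 1859
```

```bash
python3 -m inch '[{"tx":0,"ty":0.006,"tz":0,"turn":0},{"tx":0,"ty":0.004,"tz":0,"turn":0},{"tx":0,"ty":0,"tz":-0.03,"turn":0},{"tx":0,"ty":0,"tz":-0.05,"turn":0},{"tx":0,"ty":0,"tz":-0.05,"turn":0},{"tx":0,"ty":-0.01,"tz":-0.05,"turn":0},{"tx":0,"ty":-0.01,"tz":0,"turn":0},{"tx":0,"ty":0,"tz":0,"turn":0}]'
python3 -c 'from hd import *; handle()'
python3 -m inch '[{"tx":0.05,"ty":-0.01,"tz":0,"turn":0},{"tx":0.05,"ty":0,"tz":0,"turn":0},{"tx":0.05,"ty":0,"tz":0,"turn":0},{"tx":0.05,"ty":0,"tz":0,"turn":0},{"tx":0.05,"ty":0,"tz":0,"turn":0},{"tx":0.05,"ty":0,"tz":0,"turn":0},{"tx":0.05,"ty":0,"tz":0,"turn":0},{"tx":0,"ty":0,"tz":0,"turn":0},{"tx":0,"ty":0,"tz":0,"turn":0}]'
python3 - <<'E'
from hd import *
for n,roi in (('side',(265,190,385,262)),('top',(365,190,450,305))):
    q,d=snap(n,n+'9'); hsv=cv2.cvtColor(q,cv2.COLOR_RGB2HSV);H,S,V=[hsv[...,i].astype(int) for i in range(3)]
    x0,y0,x1,y1=roi; m0=((H<22)&(S>100)&(V>40)).astype(np.uint8); m=np.zeros_like(m0); m[y0:y1,x0:x1]=m0[y0:y1,x0:x1]
    W=pts(n,d); k,l,st,ce=cv2.connectedComponentsWithStats(m); print(n)
    for i in range(1,k):
        if st[i,4]>3: P=W[l==i]; print(st[i],np.median(P,0).round(3),np.ptp(P,axis=0).round(3))
E
```

```text
clock: 29.82
ee_pos: [0.4543, -0.093, 0.3189]
orientation: [-0.001, 0.659, 0.752, -0.0]
ft_force: [-0.6, -0.7, -0.8]
grip_width: 0.003
finger_force: 0.0
tool [-0.0041 -0.0021  0.1521] world [ 0.4525 -0.0972  0.1668] xrange [-0.029  0.021] r 0.0657 tilt 0.3152212638603089 n 769
clock: 31.0
ee_pos: [0.3988, 0.2516, 0.3186]
orientation: [-0.0, 0.658, 0.753, -0.002]
ft_force: [0.1, 0.5, -0.3]
grip_width: 0.003
finger_force: 0.0
side
[365 202   8  14  68] [ 0.454 -0.094  0.173] [0.022 0.338 0.176]
[311 222   7   6  30] [ 0.612 -0.245  0.022] [0.015 0.035 0.02 ]
[321 226   8  10  50] [ 0.578 -0.221  0.022] [0.024 0.051 0.02 ]
top
[380 213   8   8  39] [ 0.678 -0.146  0.023] [0.308 0.154 1.41 ]
[415 235   7   3  14] [ 0.618 -0.248  0.023] [0.01  0.015 0.025]
[397 249   3   6  12] [ 0.574 -0.186  0.02 ] [0.018 0.006 0.025]
[365 286  20   8 103] [ 0.454 -0.101  0.171] [0.09  0.127 1.427]
```

```bash
python3 -m inch '[{"tx":-0.05,"ty":0.0224,"tz":0,"turn":0},{"tx":-0.05,"ty":0.0224,"tz":0,"turn":0},{"tx":-0.05,"ty":0.0224,"tz":0,"turn":0},{"tx":-0.05,"ty":0.0224,"tz":0,"turn":0},{"tx":-0.05,"ty":0.0224,"tz":0,"turn":0},{"tx":-0.05,"ty":0.0224,"tz":0,"turn":0},{"tx":-0.05,"ty":0.0224,"tz":0,"turn":0},{"tx":-0.05,"ty":0.0224,"tz":0,"turn":0},{"tx":0,"ty":0,"tz":0,"turn":0},{"tx":0,"ty":0,"tz":0,"turn":0}]'
python3 - <<'E'
from hd import *
s=env.get_state(); p,d=snap('wrist','w9'); c=vision.calibration('wrist'); T=c['tool_from_camera']; w,x,y,k=s['orientation']; R=Ro.from_quat([x,y,k,w]).as_matrix()
v,u=np.mgrid[:480,:640]; X=np.stack([(u-c['cx'])/c['fx']*d,(v-c['cy'])/c['fy']*d,d],-1)@T[:3,:3].T+T[:3,3]; W=X@R.T+s['ee_pos']
hsv=cv2.cvtColor(p,cv2.COLOR_RGB2HSV);H,S,V=[hsv[...,i].astype(int) for i in range(3)]
m=((H<22)&(S>100)&(V>40)&(W[...,2]<.12)&(W[...,0]>.4)&(W[...,0]<.8)&(W[...,1]<-.05)&(W[...,1]>-.33)).astype(np.uint8)
n,l,st,_=cv2.connectedComponentsWithStats(m)
for i in range(1,n):
    if st[i,4]>15: P=W[l==i]; print('w',st[i],np.median(P,0).round(3),np.ptp(P,axis=0).round(3))
# white tray floor/walls outline
q=np.load('/tmp/top.npz'); q9=np.load('/tmp/top9.npz')
for nm,z in (('before',q),('after',q9)):
    h=cv2.cvtColor(z['p'],cv2.COLOR_RGB2HSV); mm=((h[...,0]<22)&(h[...,1]>100)&(h[...,2]>40)).astype(np.uint8)[240:278,402:438]; print(nm,'wood in drum px',mm.sum())
E
```

```text
clock: 32.35
ee_pos: [0.6292, -0.1214, 0.3197]
orientation: [-0.001, 0.659, 0.752, -0.0]
ft_force: [-0.5, 0.6, 0.4]
grip_width: -0.002
finger_force: 0.0
w [349 201  18  17 220] [ 0.678 -0.146  0.024] [0.022 0.021 0.016]
w [260 224  17  17 228] [ 0.572 -0.191  0.022] [0.02  0.02  0.014]
w [265 250  16  18 216] [ 0.581 -0.227  0.022] [0.02  0.02  0.015]
w [288 269  14  15 187] [ 0.612 -0.246  0.024] [0.018 0.019 0.013]
before wood in drum px 170
after wood in drum px 0
```

All four plugs lie on the tray floor, the drum holds no wood pixels, it is upright, and the robot is clear of everything. Handing in.

```bash
python3 -c 'from plant import workorder; print(workorder.finish_job())'
```

```text
the job is handed in; nothing more can be done
None
```

The job is handed in, with no verdict returned: selector on green (last checked before tipping), drum tipped fully and back upright (about 0.3°), all four plugs measured in the tray, about 32 s on the clock.

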